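# Load three square-bore spacers on a lathe arbor by size

### The arm

A 7-joint arm with a two-finger parallel gripper is mounted at the origin on a cart in front of the work surface, level with it; the furniture and walls round the work are solid. World frame = base frame: x ahead of the robot, y to its left, z up, the work surface at z = 0. Lengths are in mm, angles in rad, forces in N, time in s.
With the tool pointing down it reaches from about 400 to 875 mm from the base axis. Payload 4.4 kg.
Tool frame: the origin (TCP) lies at the very end of the fingers, on their centre line; the grasp point (between the pads) lies 19 mm behind it; z points along the fingers, y is the line along which they close (so a half turn about z gives the same grasp; the last joint's range is limited). The gripper opens to 85 mm and grips with 20 to 120 N. Pads are 22 mm wide; open, the fingers measure 114 mm over their backs; the gripper's body (76 mm by 85 mm) begins 54 mm behind the grasp point. The pads swing forward as they close: fully open they stand 13 mm farther back than shut.
Start: joints at [-1.245, 0.628, 0.038, 1.517, -0.027, 0.996, -0.02], TCP at [248.181, 600.77, 204.213] pointing down, gripper open.
Joint ranges: [-3.06, 3.06], [-0.37, 2.12], [-1.25, 1.32], [0.18, 2.47], [-1.1, 4.24], [0.23, 1.98], [-2.94, 2.94]. Speed limits (rad/s): [2.57, 2.57, 3.14, 3.14, 3.14, 3.14, 3.14].

### API

Orientations are given as [roll, pitch, yaw] about the fixed x, y, z axes, in that order (R = Rz(yaw) Ry(pitch) Rx(roll)).
In Python, from cell import read_state, get_image, camera_info, finish_job gives the robot as it stands.
- The arm moves only by the tool play_rows, never from a script. Its argument "deltas" is one flat list of numbers, 7 for each row, row after row: the shift along the tool's x, y, z in mm, then the turn, a rotation vector about the tool's x, y, z in rad, then the opening, from 0 (shut) to 1 (fully open). In form: [dx, dy, dz, ax, ay, az, grip, dx, dy, dz, ax, ay, az, grip, ...]. A call has 1 to 10 rows; each row is the pose to reach, as a shift and turn from the pose commanded when the call began, along the tool's axes at that moment; what a row does not reach only later rows make up. A row lasts 1/8 s, in which the tool goes at most 62.5 mm and 10.7 degrees, less where a joint would pass 70% of its speed; a pose out of reach is approached as far as the arm can. A call with a gripper value outside its range is refused whole. The fingers move at their own pace and stop on an object; the grip force is fixed at half the most. Time passes only in rows, so rows that repeat a pose let the fingers close. It gives the time, the measured TCP pose, the force, the opening and the grip force at its end, in the units of the state.
- read_state(): the state, without advancing time (a new reading comes with each control period).
- get_image(name): name is "scene" or "top" or "wrist"; returns the picture (420x560x3 uint8, red, green, blue); there is no depth.
- camera_info(name): a dict with "fx", "fy", "cx", "cy" (pixels), "distortion" ([k1, k2, p1, p2, k3] as OpenCV has them; the pictures are not rectified), "T" (4x4, takes a point from camera to world coordinates). Camera axes: x right, y down, z forward; pixel columns grow to the right and rows downward; lengths in mm; the calibration is good to about 2 mm. A picture is of the moment at which its call begins: read the wrist's pose just before it. camera_info takes no time and is no camera call; for the wrist camera it gives the pose at the moment of the call.
- finish_job(): hands the job in; it is judged then, once.
The state is a dict: "clock": time; "qpos": joint angles; "qd": joint speeds; "tau": joint torques, N m; "eef_pos": TCP position; "tool_rot": TCP orientation; "force": force on the tool from outside, world axes, zero at the start; "torque": the same for the moment, N m; "width": finger opening in mm; "gripper_force": force on a finger pad.
Only numpy, scipy, OpenCV 4.12 (cv2) and the standard library are available. Lean on these libraries where they do the work, as an engineer would, in place of code of your own. Each camera call takes 0.05 s, during which the arm holds its last target. There are 200 camera calls.

### The job

Thread the three steel spacer rings onto the upright square arbor: the largest first, down to the foot, then the medium one on it, then the smallest on top, each fully home, flat on what is below it and let go. Feel for each one: let it rest lightly on the shoulder, turn it gently until the square hole finds the square shaft, and guide it down to the bottom without forcing it or letting it drop. Leave the buffing wheel, the plaster cast and the bur stand where they are.

Things in the scene. Friction and masses are not known exactly. Their poses are not given: they have to be found in the camera images.
- arbor: the arbor's round steel foot, fixed to the worktop, 80 mm across, 10 mm high; origin at the centre of its underside. On it stands an upright aluminium shaft, square, 20 mm across flats. The shaft turns stiffly in the foot (from about 0.15 N m, so a spacer pressed hard drags it along) and may stand at any angle, which this pose does NOT give: it can only be seen or felt
- seat (a point): on the shaft's axis at the top of the foot, 10 mm above the worktop: here the underside of the largest spacer must finally rest (the medium one rests 14 mm, the smallest 28 mm above). On the square a spacer has 1 mm play to each side and about 6 degrees of turn each way
- shoulder (a point): on the shaft's axis at the top of the square part, 58 mm above the worktop. Above it a round pilot 20 mm across rises 6 mm, then a cone that narrows to 10 mm at the blunt tip, 13 mm above this point. A spacer not turned to match the square stops here, its underside on the square's four corners
- spacer_large: the largest of three plain steel spacers: a flat ring 56 mm in outside diameter and 14 mm thick with a square through-hole 22 mm across its flats (hole edges broken 0.5 mm, rim edges rounded 1 mm), about 180 g, lying flat; origin at the centre of its underside, z along its axis, x and y square to the hole's flats (so alike at each quarter turn)
- spacer_medium: the middle of three plain steel spacers: a flat ring 48 mm in outside diameter and 14 mm thick with a square through-hole 22 mm across its flats (hole edges broken 0.5 mm, rim edges rounded 1 mm), about 130 g, lying flat; origin at the centre of its underside, z along its axis, x and y square to the hole's flats (so alike at each quarter turn)
- spacer_small: the smallest of three plain steel spacers: a flat ring 40 mm in outside diameter and 14 mm thick with a square through-hole 22 mm across its flats (hole edges broken 0.5 mm, rim edges rounded 1 mm), about 70 g, lying flat; origin at the centre of its underside, z along its axis, x and y square to the hole's flats (so alike at each quarter turn)
- buff: bystander: a white cloth polishing wheel lying flat, 87 mm in diameter, 16 mm high; origin at the centre of its underside
- cast: bystander: a white plaster dental cast, 56x68x32 mm; origin at the centre of its underside
- burs: bystander: an aluminium block holding small burs, 34x84 mm, 57 mm high; origin at the centre of its underside
Things that resemble listed ones, but are neither listed nor needed, are in the scene too. Leave any turquoise look-alike of the spacer_medium alone. What is shaped like the spacer_large but orange is not meant.

How it is judged:
By the outcome, as a careful person would: the job done as asked, in the order asked, and still so for the second after the job is handed in, with the robot touching nothing.
It also fails if it takes over 72 s, if anything falls off the work surface, if the arm or the gripper's body presses on something with over 40 N, if the wrist force passes 120 N, or if a joint passes its speed limit or range.

## Working session

There is one attempt and no reset: what is moved stays moved. The work goes in short steps, Python scripts to look and compute and a tool call to move; the robot and the scene stay as the last step left them, time stands still between calls to the robot, and variables do not carry over. Pictures are saved under pics/ and viewed, at most 10 in all, crops included, and the job is handed in when it is done.

Besides the shell and the picture viewer there is one more tool, called after "Call:" by a JSON object that holds its "method" and its "body". play_rows: Moves the arm, as the interface text tells. Its arguments: {"type":"object","properties":{"deltas":{"type":"array"}},"required":["deltas"]}

```bash
ls; mkdir -p pics
python3 - <<'E'
from cell import *
import cv2,numpy as np
s=read_state();print({k:np.round(v,3).tolist() for k,v in s.items()})
ims=[]
for n in("scene","top"):
    im=get_image(n);cv2.imwrite(f"pics/{n}0.png",im[:,:,::-1])
    c=camera_info(n);print(n,c["fx"],c["cx"],c["cy"],c["distortion"],np.round(c["T"],3).tolist())
E
```

```text
pics
{'clock': 0.0, 'qpos': [-1.245, 0.629, 0.038, 1.518, -0.027, 0.996, -0.02], 'qd': [0.0, -0.001, -0.0, 0.001, 0.001, 0.0, 0.001], 'tau': [-0.0, -56.341, 1.226, -19.345, 0.011, 0.01, 0.0], 'eef_pos': [247.907, 600.153, 203.283], 'tool_rot': [-3.14, 0.0, 2.75], 'force': [-0.686, -1.169, -0.318], 'torque': [0.044, 0.05, 0.013], 'gripper_force': 0.0, 'width': 85.235}
scene 398.41700469720394 278.8939832306213 207.55484806979808 [-0.03583533  0.          0.          0.          0.        ] [[0.985, -0.152, 0.084, 456.868], [-0.173, -0.871, 0.46, -769.335], [0.003, -0.467, -0.884, 835.844], [0.0, 0.0, 0.0, 1.0]]
top 423.33704765102567 273.6326291770806 207.27947071185878 [0.03477027 0.         0.         0.         0.        ] [[0.146, -0.966, 0.215, 346.214], [-0.989, -0.141, 0.036, -370.509], [-0.005, -0.218, -0.976, 897.018], [0.0, 0.0, 0.0, 1.0]]
```

View pics/top0.png

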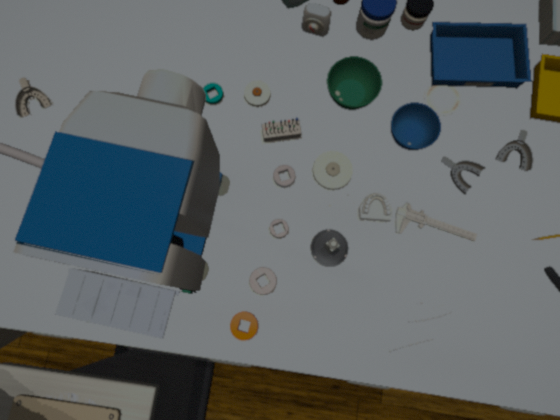

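View pics/scene0.png

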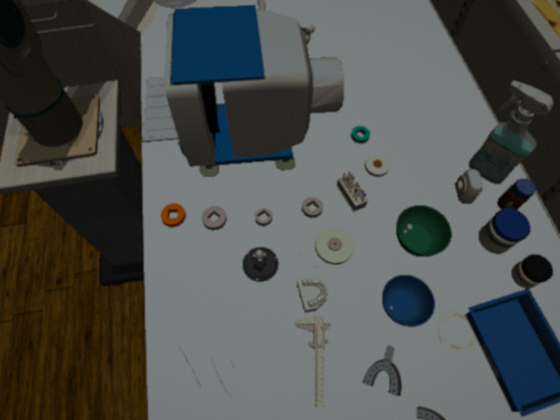

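The top view shows, as (column, row): arbor (330,247), large spacer (263,281), small (279,228), medium (284,176), buff (333,169), cast (375,207) and burs (281,129). The orange (244,325) and turquoise (213,93) look-alikes are visible too. A tall machine stands at the left. In the scene view the arbor is at (260,262), large (215,217), small (263,215) and medium (312,206).

```bash
cat > h.py <<'E'
from cell import *
import cv2,numpy as np
def cast(c,uv,z):
    K=np.array([[c["fx"],0,c["cx"]],[0,c["fy"],c["cy"]],[0,0,1]])
    p=cv2.undistortPoints(np.float64(uv).reshape(-1,1,2),K,np.array(c["distortion"]))[:,0]
    T=np.array(c["T"]);d=np.c_[p,np.ones(len(p))]@T[:3,:3].T;o=T[:3,3]
    return o+d*((z-o[2])/d[:,2])[:,None]
def proj(c,P):
    K=np.array([[c["fx"],0,c["cx"]],[0,c["fy"],c["cy"]],[0,0,1]])
    T=np.linalg.inv(np.array(c["T"]))
    return cv2.projectPoints(np.float64(P).reshape(-1,3),cv2.Rodrigues(T[:3,:3])[0],T[:3,3],K,np.array(c["distortion"]))[0][:,0]
def rot(): 
    from scipy.spatial.transform import Rotation as R
    return R.from_euler('xyz',read_state()["tool_rot"])
E
python3 - <<'E'
from h import *
pts={"top":dict(large=(263,281),small=(279,228),med=(284,176),arborfoot=(330,248),burs=(281,133),buff=(333,169),cast=(375,207),orange=(244,325)),
"scene":dict(large=(215,217),small=(263,215),med=(312,206),arborfoot=(260,264),burs=(352,190),buff=(334,245),cast=(312,293),orange=(173,214))}
for n in pts:
    c=camera_info(n)
    for k,v in pts[n].items(): print(n,k,cast(c,[v],14 if k in('large','small','med','orange') else 10)[0].round(0))
# machine corners
c=camera_info("top");print(cast(c,[(30,242),(58,136),(190,155),(160,270),(205,330)],0).round())
c=camera_info("scene")
for z in(0,200): print(z,cast(c,[(175,74),(260,76),(185,152),(213,165),(300,150),(305,50),(340,105)],z).round())
for n in("top","scene"):
    c=camera_info(n);print(proj(c,[[0,0,0],[248,600,200]]))
c=camera_info("wrist");print(np.round(c["T"],3), c["fx"],c["cx"],c["cy"],c["distortion"])
im=get_image("top")
a=cv2.resize(im[90:350,190:420],None,fx=3,fy=2.3,interpolation=cv2.INTER_CUBIC)
cv2.imwrite("pics/topz.png",np.clip(a[:,:,::-1]*1.5,0,255))
E
```

```text
top large [ 384. -339.   14.]
top small [ 498. -355.   14.]
top med [ 613. -350.   14.]
top arborfoot [ 472. -467.   10.]
top burs [ 712. -329.   10.]
top buff [ 645. -454.   10.]
top cast [ 573. -552.   10.]
top orange [ 292. -314.   14.]
scene large [ 385. -341.   14.]
scene small [ 495. -355.   14.]
scene med [ 612. -351.   14.]
scene arborfoot [ 470. -470.   10.]
scene burs [ 716. -323.   10.]
scene buff [ 640. -455.   10.]
scene cast [ 568. -553.   10.]
scene orange [ 290. -317.   14.]
[[ 395.  162.    0.]
 [ 635.  164.    0.]
 [ 635. -135.    0.]
 [ 376. -121.    0.]
 [ 270. -236.    0.]]
0 [[ 315.  149.    0.]
 [ 557.   98.    0.]
 [ 326. -135.    0.]
 [ 393. -187.    0.]
 [ 618. -179.    0.]
 [ 707.  182.   -0.]
 [ 757.  -49.    0.]]
200 [[ 349.  -71.  200.]
 [ 533. -110.  200.]
 [ 358. -287.  200.]
 [ 409. -326.  200.]
 [ 580. -321.  200.]
 [ 647.  -46.  200.]
 [ 685. -221.  200.]]
[[  54.72441363  460.5085088 ]
 [-359.14399585  278.7640166 ]]
[[ 60.32500813 129.07936445]
 [131.61767247 -78.45247777]]
[[ 3.81000e-01  8.92000e-01  2.42000e-01  1.87515e+02]
 [ 9.25000e-01 -3.67000e-01 -1.01000e-01  6.25244e+02]
 [-1.00000e-03  2.62000e-01 -9.65000e-01  3.73537e+02]
 [ 0.00000e+00  0.00000e+00  0.00000e+00  1.00000e+00]] 338.143203246555 283.58011972680487 209.2987714670899 [-0.00913279  0.          0.          0.          0.        ][ WARN:0@0.883] global loadsave.cpp:1063 imwrite_ Unsupported depth image for selected encoder is fallbacked to CV_8U.
```

Run:
```python
from h import *
def tri(a,b):
    P=[]
    for n,uv in(("top",a),("scene",b)):
        c=camera_info(n);o=np.array(c["T"])[:3,3];d=cast(c,[uv],0)[0]-o;P.append((o,d/np.linalg.norm(d)))
    (o1,d1),(o2,d2)=P
    s=np.linalg.lstsq(np.c_[d1,-d2],o2-o1,rcond=None)[0]
    p,q=o1+d1*s[0],o2+d2*s[1];return ((p+q)/2).round(),np.linalg.norm(p-q).round(1)
for a,b in(((160,270),(172,75)),((190,155),(262,76)),((58,136),(258,8)),((30,242),(175,11)),((205,90),(342,103)),((330,243),(259,253)),((222,184),(287,163)),((205,268),(208,170)) ):print(tri(a,b))
```

```text
(array([ 365., -212.,  327.]), np.float64(0.0))
(array([ 530., -218.,  307.]), np.float64(12.6))
(array([545.,  -8., 292.]), np.float64(6.3))
(array([378., -30., 323.]), np.float64(0.7))
(array([ 708., -184.,  165.]), np.float64(8.0))
(array([ 473., -462.,   56.]), np.float64(4.3))
(array([ 577., -219.,    8.]), np.float64(0.0))
(array([ 387., -220.,   33.]), np.float64(9.3))
```

View pics/topz.png

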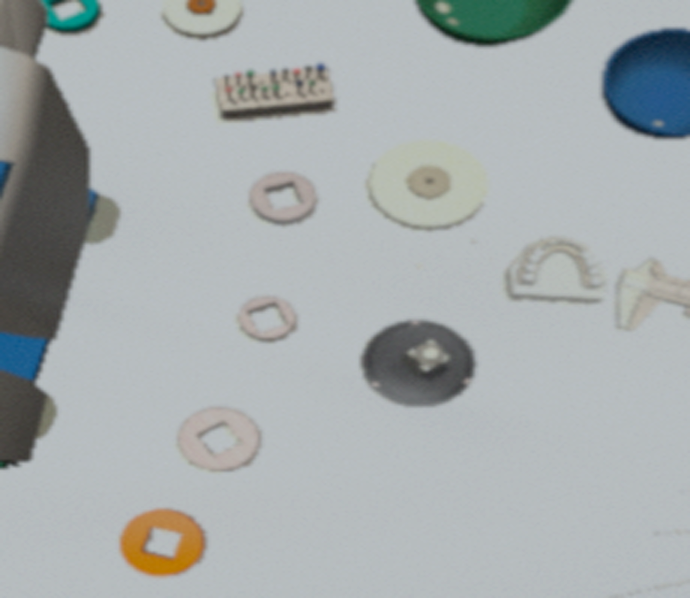

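The zoomed picture shows the machine's box (x 350–560, y −225–0, up to about 330 mm high) and the three steel rings with turned square holes. The shaft's square is also turned. I'll go over the top of the machine.

Call:
{"method": "play_rows", "body": {"deltas": [0,0,-60,0,0,0,1,0,0,-120,0,0,0,1,0,0,-180,0,0,0,1,0,0,-235,0,0,0,1,-58,-21,-240,0,0,0.1,1,-116,-42,-240,0,0,0.2,1,-174,-63,-240,0,0,0.3,1,-232,-84,-240,0,0,0.4,1,-290,-105,-240,0,0,0.5,1,-347,-127,-240,0,0,0.6,1]}}

```text
clock: 1.4
eef_pos: [521.5, 349.4, 444.0]
tool_rot: [-3.141, -0.0, 2.147]
force: [1.3, 1.0, -0.2]
width: 85.3
gripper_force: 0.0
```

Call:
{"method": "play_rows", "body": {"deltas": [-56,-21,0,0,0,0.1,1,-112,-42,0,0,0,0.2,1,-168,-63,0,0,0,0.3,1,-224,-84,0,0,0,0.4,1,-280,-105,0,0,0,0.5,1,-336,-126,0,0,0,0.6,1,-374,-172,0,0,0,0.7,1,-412,-218,0,0,0,0.8,1,-450,-264,0,0,0,0.9,1,-488,-310,0,0,0,1.0,1]}}

```text
clock: 2.65
eef_pos: [527.1, -228.7, 444.0]
tool_rot: [-3.141, -0.0, 1.147]
force: [1.5, -0.1, -0.2]
width: 85.4
gripper_force: 0.0
```

Call:
{"method": "play_rows", "body": {"deltas": [-55,8,0,0,0,0.05,1,-110,16,0,0,0,0.1,1,-166,23,0,0,0,0.15,1,-166,23,60,0,0,0.15,1,-166,23,120,0,0,0.15,1,-166,23,180,0,0,0.15,1,-166,23,240,0,0,0.15,1,-166,23,264,0,0,0.15,1,-166,23,264,0,0,0.15,1]}}

```text
clock: 3.78
eef_pos: [479.9, -386.8, 178.0]
tool_rot: [-3.137, -0.0, 1.0]
force: [0.6, -0.2, 0.1]
width: 85.3
gripper_force: 0.0
```

Run:
```python
from h import *
c=camera_info("wrist");im=get_image("wrist")
np.save("w1.npy",im);import pickle;pickle.dump(c,open("w1.pkl","wb"))
s=read_state();print(s["eef_pos"],s["tool_rot"])
cv2.imwrite("pics/w1.png",cv2.resize(im[:,:,::-1],(800,600),interpolation=cv2.INTER_CUBIC))
print(proj(c,[[384,-340,14],[497,-355,14],[613,-350,14],[472,-465,58]]).round())
```

```text
[ 480.89395649 -387.99842629  179.88494733] [-3.14033066e+00  1.17764375e-04  9.99737580e-01]
[[179. 198.]
 [281. 150.]
 [383.  77.]
 [321. 269.]]
```

View pics/w1.png

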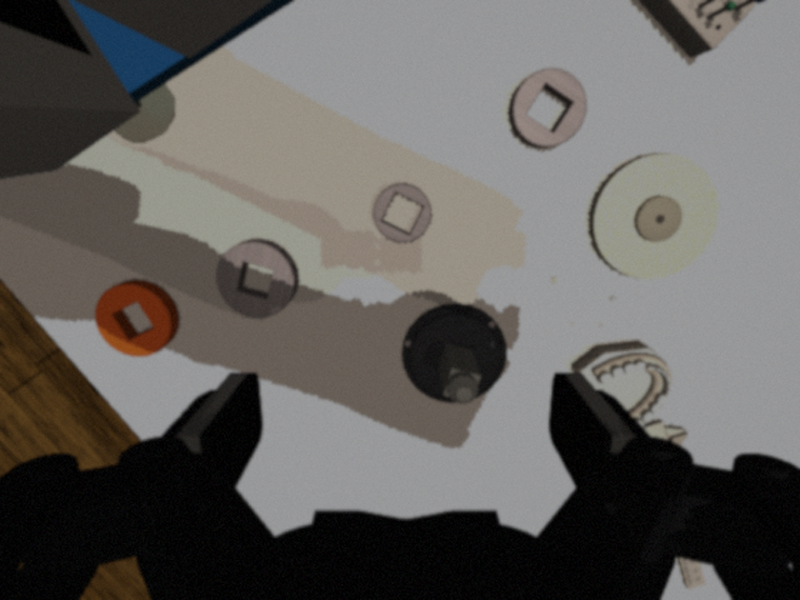

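Wrist view (800×600): large at (258,279), small (402,213), medium (550,107), arbor foot (455,352) with its shaft rising to (460,385). The shadows are strong, so I'll enlarge the hole crops.

Run:
```python
from h import *
im=np.load("w1.npy");t=get_image("top");sc=get_image("scene")
np.save("t1.npy",t)
tiles=[]
for src,(u,v),h in((im,(181,195),32),(im,(281,149),32),(im,(384,76),32),(im,(319,252),40),(t,(331,246),16),(sc,(260,257),16)):
    a=src[v-h:v+h,u-h:u+h].astype(float);a=cv2.resize(a,(264,264),interpolation=cv2.INTER_CUBIC)
    lo,hi=np.percentile(a,1),np.percentile(a,99);a=(np.clip((a-lo)/(hi-lo),0,1)**.6*255).astype(np.uint8)
    for i in range(0,264,33):
        cv2.putText(a,".",(i,264-2),0,.3,(255,0,0));a[::4,i]=(255,0,0) ;a[i,::4]=(255,0,0)
    tiles.append(a)
m=np.vstack([np.hstack(tiles[:3]),np.hstack(tiles[3:])])
cv2.imwrite("pics/m1.png",m[:,:,::-1])
```

```text
(no output)
```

View pics/m1.png

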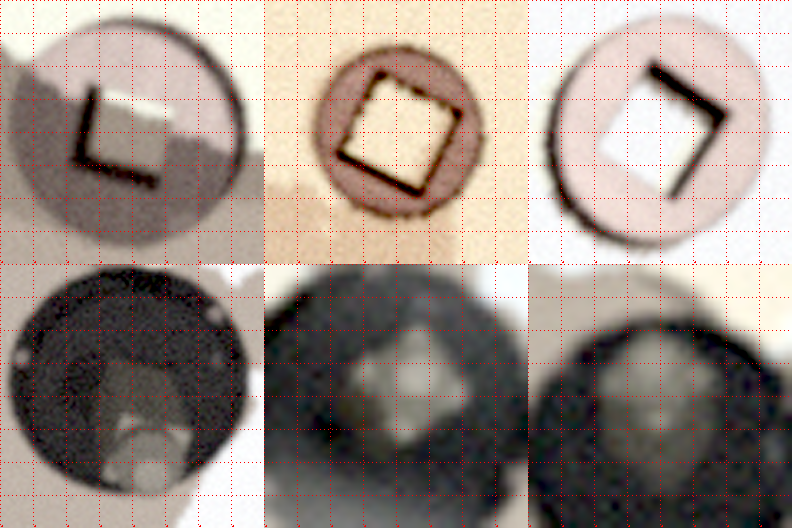

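The crops are clear. In the ring tiles (×4.125) the large hole's corners are about (92,86), (174,108), (158,188), (74,164). The small and medium holes are just as sharp. In the arbor tile the square's shoulder corners show at (120,154) and (190,168).

Run:
```python
from h import *
import pickle
c=pickle.load(open("w1.pkl","rb"))
def ana(n,P):
    C=P.mean(0);e=np.roll(P,-1,0)-P;L=np.hypot(e[:,0],e[:,1]);a=np.angle(np.exp(4j*np.arctan2(e[:,1],e[:,0])).sum())/4
    print(n,C.round(1),"sides",L.round(1),"yaw deg",np.degrees(a).round(1))
T=dict(large=((181,195),[(92,86),(174,108),(158,188),(74,164)]),small=((281,149),[(116,70),(200,113),(160,196),(74,155)]),med=((384,76),[(124,62),(199,115),(145,198),(72,145)]))
for n,((u,v),p) in T.items():
    p=np.array(p)/4.125+[u-32-.5+.12,v-32-.5+.12];ana(n,cast(c,p,14)[:,:2])
# arbor
f=lambda p:np.array(p)/3.3+[319-40-.35,252-40-.35]
q=cast(c,f([(120,154),(190,168)]),58);d=q[1]-q[0];print(q.round(1),np.linalg.norm(d),"ang",np.degrees(np.arctan2(d[1],d[0])))
ct=camera_info("top")
p=np.array([(148,58),(204,121),(136,181),(88,121)])/8.25+[331-16-.44,246-16-.44]
ana("shaft top",cast(ct,p,58)[:,:2])
# foot ellipse from wrist: dark mask hull
im=np.load("w1.npy");g=cv2.cvtColor(im,cv2.COLOR_RGB2GRAY)
for nm,cc,ar in(("wrist",c,[(11,372-264),(247,382-264),(125,267-264),(60,282-264),(200,285-264),(22,430-264),(238,420-264)]),):
    P=cast(cc,f(ar),10)[:,:2];A=np.c_[2*P,np.ones(len(P))];s=np.linalg.lstsq(A,(P**2).sum(1),rcond=None)[0]
    print("foot",s[:2].round(1),"r",np.sqrt(s[2]+s[:2]@s[:2]).round(1))
for cc,im,box,n in((ct,np.load("t1.npy"),(300,220,362,272),"top"),(camera_info("scene"),get_image("scene"),(235,240,285,285),"scene")):
    x0,y0,x1,y1=box;g=cv2.cvtColor(im,cv2.COLOR_RGB2GRAY)[y0:y1,x0:x1]
    m=(g<110).astype(np.uint8);k=max(cv2.findContours(m,0,1)[0],key=cv2.contourArea);h=cv2.convexHull(k)[:,0]+[x0,y0]
    P=cast(cc,h,10)[:,:2];(a,b),r=cv2.minEnclosingCircle(P.astype(np.float32));print(n,"foot",round(a,1),round(b,1),r, cv2.fitEllipse(P.astype(np.float32)))
```

```text
large [ 384.8 -338. ] sides [20.4 21.  21.3 20.6] yaw deg 41.2
small [ 498.3 -355.1] sides [22.1 21.7 22.7 22.2] yaw deg 31.2
med [ 614.7 -349.3] sides [20.7 20.6 20.6 20.2] yaw deg 25.5
[[ 472.6 -452.6   58. ]
 [ 487.  -466.8   58. ]] 20.229287029455797 ang -44.66578079118035
shaft top [ 473.2 -465.1] sides [20.1 22.2 18.2 21.4] yaw deg -40.6
foot [ 474.5 -462.4] r 38.6
top foot 458.6 -467.2 70.7042007446289 ((389.97821044921875, -479.9729309082031), (127.41909790039062, 284.9854431152344), 104.36299896240234)
scene foot 458.7 -460.1 65.99006652832031 ((439.14129638671875, -459.82861328125), (105.39483642578125, 168.19190979003906), 76.76216125488281)
```

Call:
{"method": "play_rows", "body": {"deltas": [-5,-54,40,0,0,0.17,0.8,-10,-108,80,0,0,0.34,0.8,-10,-108,120,0,0,0.51,0.8,-10,-108,130,0,0,0.68,0.8,-10,-108,140,0,0,0.85,0.8,-10,-108,150,0,0,1.0,0.8,-10,-108,150,0,0,1.0,0.8]}}

```text
clock: 4.85
eef_pos: [385.6, -338.5, 30.7]
tool_rot: [3.141, -0.001, 0.002]
force: [-0.6, -0.1, 0.5]
width: 68.2
gripper_force: 0.0
```

Run:
```python
from h import *
s=read_state();print({k:np.round(s[k],3).tolist() for k in("clock","eef_pos","tool_rot","force","width","qpos")})
c=camera_info("wrist");im=get_image("wrist")
print(proj(c,[[384.8,-338,14],[384.8,-366,14],[384.8,-310,14],s["eef_pos"]]).round())
cv2.imwrite("pics/w2.png",im[:,:,::-1])
```

```text
{'clock': 4.85, 'eef_pos': [385.608, -338.543, 30.675], 'tool_rot': [3.141, -0.001, 0.002], 'force': [-0.633, -0.121, 0.451], 'width': 68.186, 'qpos': [0.273, 0.809, 0.618, 2.046, -0.886, 0.572, -0.04]}
[[282. 237.]
 [330. 238.]
 [234. 237.]
 [283. 247.]]
```

View pics/w2.png

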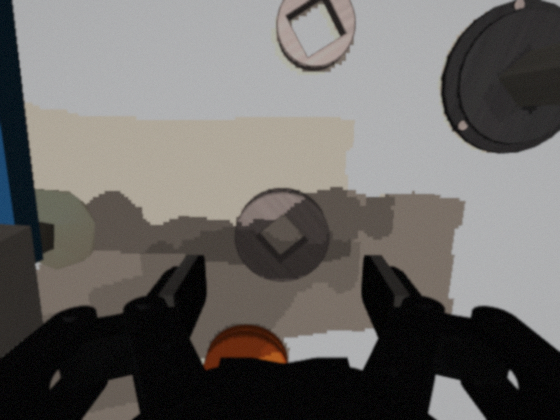

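The ring sits centred between the fingers at about (282,234). The predicted point was (282,237).

Call:
{"method": "play_rows", "body": {"deltas": [0,0,14,0,0,0,0.8,0,0,20,0,0,0,0.8,0,0,25,0,0,0,0.8,0,0,27,0,0,0,0.8,0,0,27,0,0,0,0.8]}}

```text
clock: 5.52
eef_pos: [384.7, -338.2, 3.1]
tool_rot: [-3.142, 0.0, -0.0]
force: [-0.2, 0.8, -0.1]
width: 68.1
gripper_force: 0.0
```

Call:
{"method": "play_rows", "body": {"deltas": [0,0,2,0,0,0,0.8,0,0,4,0,0,0,0.8,0,0,4,0,0,0,0.8]}}

```text
clock: 5.9
eef_pos: [384.8, -338.0, -0.9]
tool_rot: [-3.141, 0.0, -0.0]
force: [-0.2, 0.4, -0.1]
width: 68.2
gripper_force: 0.0
```

Call:
{"method": "play_rows", "body": {"deltas": [0,0,0,0,0,0,0.72,0,0,0,0,0,0,0.66,0,0,0,0,0,0,0.5,0,0,0,0,0,0,0.5,0,0,0,0,0,0,0.5]}}

```text
clock: 6.52
eef_pos: [384.8, -338.2, -0.8]
tool_rot: [3.142, -0.0, -0.0]
force: [-0.4, 0.4, -1.1]
width: 42.5
gripper_force: 0.0
```

Run:
```python
from h import *
im=get_image("wrist");sc=get_image("scene")
b=cv2.resize(np.ascontiguousarray(sc[170:270,150:283]),(400,300),interpolation=3)
cv2.imwrite("pics/w3.png",np.vstack([cv2.resize(im,(400,300)),b])[:,:,::-1])
```

```text
(no output)
```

View pics/w3.png

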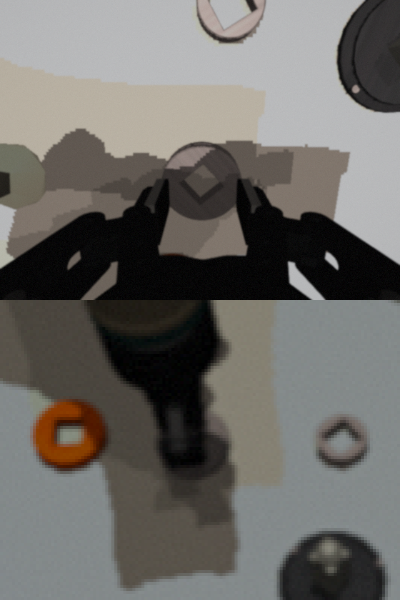

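Run:
```python
from h import *
c=camera_info("wrist");s=read_state();print(np.round(c["T"],3))
print(cast(c,[(283,255)],14),cast(c,[(283,255)],0), proj(c,[[384.8,-338,14]]))
sc=camera_info("scene")
for z in(0,10,20,30,40,50):print(z,proj(sc,[[384.8,-338-27,z]]).round(1),proj(c,[[384.8+11,-338+21,z],[384.8,-338+21,z],[384.8-11,-338+21,z]]).round().tolist())
```

```text
[[ 1.00000e-03 -9.65000e-01 -2.62000e-01  4.51834e+02]
 [-1.00000e+00 -1.00000e-03  1.00000e-03 -3.38702e+02]
 [-1.00000e-03  2.62000e-01 -9.65000e-01  1.69343e+02]
 [ 0.00000e+00  0.00000e+00  0.00000e+00  1.00000e+00]]
[[ 386.16023952 -338.35009546   14.        ]] [[ 380.24156704 -338.31838939    0.        ]] [[282.2924788  257.55031999]]
0 [[216.7 228.9]] [[243.0, 228.0], [243.0, 247.0], [244.0, 266.0]]
10 [[216.1 227. ]] [[240.0, 234.0], [241.0, 254.0], [242.0, 274.0]]
20 [[215.5 225.1]] [[238.0, 241.0], [238.0, 263.0], [239.0, 283.0]]
30 [[214.9 223.2]] [[235.0, 249.0], [235.0, 272.0], [236.0, 294.0]]
40 [[214.3 221.3]] [[231.0, 258.0], [232.0, 282.0], [233.0, 305.0]]
50 [[213.6 219.3]] [[227.0, 268.0], [228.0, 294.0], [230.0, 319.0]]
```

The ring has not moved: it is at (386,−338). The fingers closed above it, so their tips are well behind the nominal TCP. I'll open and feel downwards.

Call:
{"method": "play_rows", "body": {"deltas": [0,0,0,0,0,0,0.8,0,0,0,0,0,0,0.8,0,0,0,0,0,0,0.8,0,0,2,0,0,0,0.8,0,0,4,0,0,0,0.8,0,0,4,0,0,0,0.8]}}

```text
clock: 7.38
eef_pos: [384.7, -338.0, -5.0]
tool_rot: [-3.141, 0.0, -0.0]
force: [-0.1, -1.0, 0.0]
width: 68.0
gripper_force: 0.0
```

Call:
{"method": "play_rows", "body": {"deltas": [0,0,2,0,0,0,0.8,0,0,4,0,0,0,0.8,0,0,4,0,0,0,0.8]}}

```text
clock: 7.75
eef_pos: [384.7, -338.1, -9.0]
tool_rot: [-3.141, 0.0, -0.0]
force: [-1.4, -0.6, -0.2]
width: 68.3
gripper_force: 0.0
```

Call:
{"method": "play_rows", "body": {"deltas": [0,0,2,0,0,0,0.8,0,0,4,0,0,0,0.8,0,0,4,0,0,0,0.8]}}

```text
clock: 8.12
eef_pos: [384.7, -338.1, -13.0]
tool_rot: [-3.141, 0.0, -0.0]
force: [-0.3, -0.8, -0.2]
width: 68.4
gripper_force: 0.0
```

Call:
{"method": "play_rows", "body": {"deltas": [0,0,2,0,0,0,0.8,0,0,4,0,0,0,0.8,0,0,4,0,0,0,0.8]}}

```text
clock: 8.5
eef_pos: [384.7, -338.0, -17.0]
tool_rot: [-3.141, 0.0, -0.0]
force: [0.0, -0.6, -0.5]
width: 68.2
gripper_force: 0.0
```

Call:
{"method": "play_rows", "body": {"deltas": [0,0,2,0,0,0,0.8,0,0,4,0,0,0,0.8,0,0,4,0,0,0,0.8]}}

```text
clock: 8.88
eef_pos: [384.7, -338.1, -21.0]
tool_rot: [-3.141, 0.0, -0.0]
force: [0.1, 1.3, -0.3]
width: 68.4
gripper_force: 0.0
```

Run:
```python
from h import *
c=camera_info("wrist");im=get_image("wrist");s=read_state();print(s["eef_pos"],s["force"],np.array(c["T"])[:3,3])
print(proj(c,[[386,-338-28,14],[386,-338+28,14],[386,-338,14]]))
cv2.imwrite("pics/w4.png",im[:,:,::-1])
```

```text
[ 384.70312356 -338.10051353  -20.92470484] [-0.09562849  0.29867539  0.30827825] [ 451.77552348 -338.65198741  149.15870248]
[[346.36117088 273.34665766]
 [218.23178265 273.20381786]
 [282.28593642 273.2962408 ]]
```

View pics/w4.png

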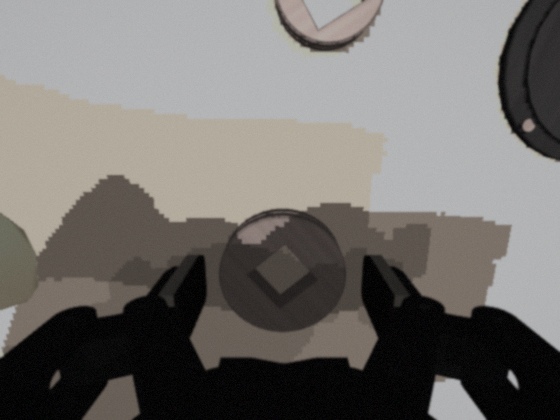

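The ring spans columns 219–346, matching the prediction of 218–346, so the camera is right. The fingertips at (205,256) and (363,256) give a depth of about 147 mm, so they are only now at about z=12. The real tips lie about 33 mm behind the reported TCP. I'll go further down.

Call:
{"method": "play_rows", "body": {"deltas": [0,0,3,0,0,0,0.8,0,0,6,0,0,0,0.8,0,0,7,0,0,0,0.8,0,0,7,0,0,0,0.8]}}

```text
clock: 9.43
eef_pos: [384.8, -338.1, -27.9]
tool_rot: [-3.141, 0.0, -0.0]
force: [0.2, 1.2, 0.2]
width: 68.4
gripper_force: 0.0
```

Call:
{"method": "play_rows", "body": {"deltas": [0,0,1,0,0,0,0.8,0,0,2,0,0,0,0.8,0,0,2,0,0,0,0.8]}}

```text
clock: 9.8
eef_pos: [384.8, -338.1, -29.9]
tool_rot: [-3.142, 0.0, -0.0]
force: [0.3, 0.4, 0.5]
width: 68.3
gripper_force: 0.0
```

Call:
{"method": "play_rows", "body": {"deltas": [0,0,0,0,0,0,0.7,0,0,0,0,0,0,0.64,0,0,0,0,0,0,0.55,0,0,0,0,0,0,0.55,0,0,0,0,0,0,0.55]}}

```text
clock: 10.42
eef_pos: [384.8, -338.0, -29.2]
tool_rot: [-3.141, -0.001, -0.0]
force: [-1.2, 1.3, 7.6]
width: 53.7
gripper_force: 62.1
```

Call:
{"method": "play_rows", "body": {"deltas": [0,0,-3,0,0,0,0.5,0,0,-8,0,0,0,0.5,0,0,-25,0,0,0,0.5,0,0,-60,0,0,0,0.5,0,0,-100,0,0,0,0.5,0,0,-130,0,0,0,0.5,0,0,-130,0,0,0,0.5]}}

```text
clock: 11.3
eef_pos: [385.8, -339.1, 102.0]
tool_rot: [3.139, -0.003, 0.0]
force: [0.2, 0.5, -3.5]
width: 53.1
gripper_force: 63.9
```

Run:
```python
from h import *
c=camera_info("wrist");im=get_image("wrist");s=read_state();print({k:np.round(s[k],2).tolist() for k in("eef_pos","force","torque","width","gripper_force","qpos")},np.array(c["T"])[:3,3])
print(proj(c,np.array(s["eef_pos"])+[[1,0,36+14]]))
a=np.clip((im.astype(float)/255)**.6*255,0,255).astype(np.uint8)
b=cv2.resize(a[160:380,150:410],(780,594)[:2],interpolation=3)
cv2.imwrite("pics/w5.png",b[:,:,::-1]);np.save("w5.npy",im)
```

```text
{'eef_pos': [385.26, -338.1, 100.64], 'force': [0.25, 0.15, -3.23], 'torque': [-0.03, 0.02, -0.02], 'width': 53.45, 'gripper_force': 63.87, 'qpos': [0.19, 0.71, 0.75, 2.01, -0.75, 0.71, -0.15]} [ 452.32893321 -339.21834879  272.35260952]
[[279.98286436 290.0953797 ]]
```

View pics/w5.png

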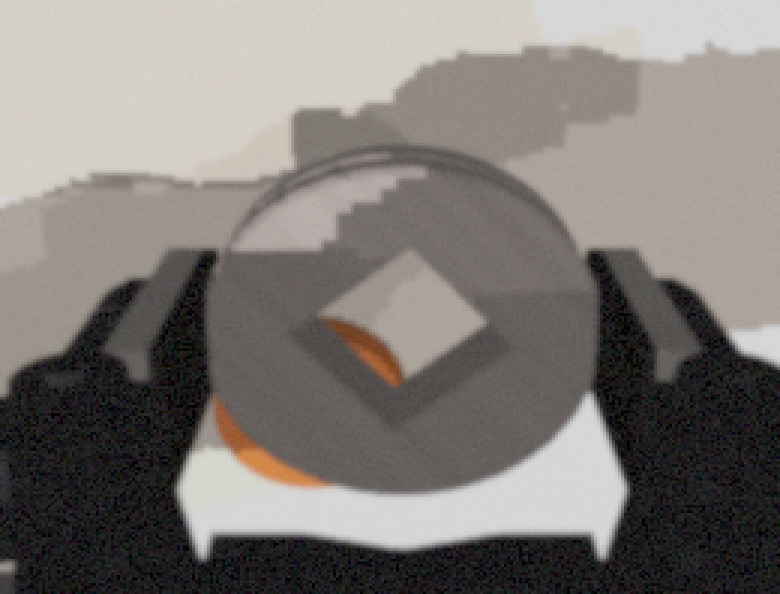

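The ring is held level. Its hole corners in this crop are about (410,248), (508,343), (400,430) and (288,331). Next I'll work out the in-hand offset and refine the arbor centre from the foot's rim.

```bash
cat >> h.py <<'E'
from scipy.optimize import least_squares
def foot(c,im,guess,thr):
    g=cv2.GaussianBlur(cv2.cvtColor(im,cv2.COLOR_RGB2GRAY),(3,3),0)
    th=np.linspace(0,2*np.pi,60)
    rim=proj(c,np.c_[guess[0]+46*np.cos(th),guess[1]+46*np.sin(th),th*0+8])
    mk=np.zeros(g.shape,np.uint8);cv2.fillPoly(mk,[rim.astype(int)],1)
    m=((g<thr)&(mk>0)).astype(np.uint8)
    k=max(cv2.findContours(m,cv2.RETR_EXTERNAL,cv2.CHAIN_APPROX_NONE)[0],key=cv2.contourArea)[:,0]
    k=k[(k[:,0]>2)&(k[:,0]<557)&(k[:,1]>2)]
    a,b=cast(c,k,10)[:,:2],cast(c,k,0)[:,:2]
    f=lambda p:np.minimum(np.linalg.norm(a-p,axis=1),np.linalg.norm(b-p,axis=1))-40
    r=least_squares(f,guess,loss="soft_l1",f_scale=.5);return r.x,np.median(np.abs(r.fun)),len(k)
E
python3 - <<'E'
from h import *
import pickle
c=pickle.load(open("w1.pkl","rb"));im=np.load("w1.npy")
g=cv2.cvtColor(im,cv2.COLOR_RGB2GRAY);print("dark/shadow",np.median(g[225:235,300:330]),np.median(g[240:250,240:260]))
for t in(40,50,60):print(t,foot(c,im,(473,-465),t))
# in hand
c=camera_info("wrist");s=read_state();tz=s["eef_pos"][2]
p=np.array([(410,248),(508,343),(400,430),(288,331)])/[3,2.7]+[149.67,159.7]
for dz in(36,43.5):
    P=cast(c,p,tz+dz)[:,:2];e=np.roll(P,-1,0)-P;print(dz,P.mean(0)-s["eef_pos"][:2],np.hypot(*e.T),np.degrees(np.angle(np.exp(4j*np.arctan2(e[:,1],e[:,0])).sum())/4))
E
```

```text
dark/shadow 23.0 96.0
40 (array([ 474.54049949, -460.37242608]), np.float64(5.049085107962004), 250)
50 (array([ 474.06549311, -461.19216193]), np.float64(3.7048779389582904), 246)
60 (array([ 473.73730526, -462.576827  ]), np.float64(2.1228971279208153), 212)
36 [-4.06162608 -0.45326253] [21.92490488 22.54419697 24.45648751 22.86102445] 41.90925456304743
43.5 [-0.10120661 -0.45048855] [20.69995563 21.28464774 23.09009819 21.583774  ] 41.90925456304743
```

Call:
{"method": "play_rows", "body": {"deltas": [5,45,0,0,0,0,0.5,10,90,0,0,0,0,0.5,15,128,0,0,0,0,0.5,15,128,0,0,0,0,0.5,15,128,0,0,0,0,0.5]}}

```text
clock: 11.98
eef_pos: [399.0, -464.4, 98.4]
tool_rot: [-3.138, 0.002, -0.001]
force: [0.7, -0.0, -2.1]
width: 53.6
gripper_force: 64.1
```

Run:
```python
from h import *
import pickle
c=camera_info("wrist");im=get_image("wrist");s=read_state();print(s["eef_pos"],s["tool_rot"],s["width"])
np.save("w6.npy",im);pickle.dump(c,open("w6.pkl","wb"))
for t in(40,55,70):print(t,foot(c,im,(473,-465),t))
q=proj(c,[[473,-465,10],[473,-465,58],[473,-465,71]]);print(q)
u,v=q[1].astype(int);h=45
a=im[max(v-h-10,0):v+h,u-60:u+60].astype(float);print("crop",u-60,max(v-h-10,0),a.shape)
lo,hi=np.percentile(a,1),np.percentile(a,98);a=(np.clip((a-lo)/(hi-lo),0,1)**.5*255).astype(np.uint8)
a=cv2.resize(a,None,fx=6,fy=6,interpolation=3);a[::60,::6]=(255,0,0);a[::6,::60]=(255,0,0)
cv2.imwrite("pics/w6.png",a[:600,:,::-1])
```

```text
[ 399.38555488 -464.0968605    98.76394603] [-3.13821084e+00  1.34553363e-03  1.44755751e-05] 53.26094826272186
40 (array([ 478.09812229, -464.81062099]), np.float64(1.1952782376357973), 129)
55 (array([ 469.37465125, -466.53507103]), np.float64(4.332314439767849), 533)
70 (array([ 471.02985089, -466.63270231]), np.float64(2.523246987552799), 312)
[[284.30009658 107.32954078]
 [284.11759697 105.16716403]
 [284.05276185 104.39897458]]
crop 224 50 (100, 120, 3)
```

View pics/w6.png

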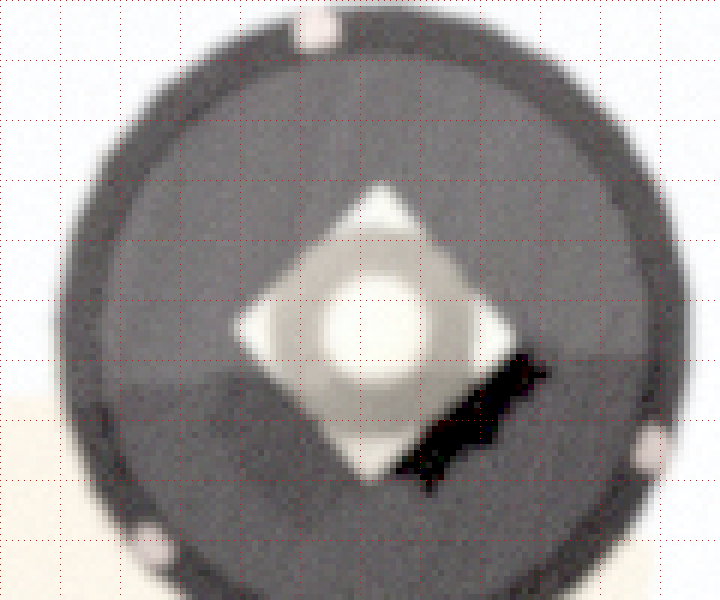

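The camera is almost straight above the arbor. The square's shoulder corners are at (381,183), (516,333), (370,482) and (234,328), and the cone tip is at (375,329).

Run:
```python
from h import *
import pickle
c=pickle.load(open("w6.pkl","rb"))
f=lambda p:np.array(p)/6+[224-.42,50-.42]
P=cast(c,f([(381,183),(516,333),(370,482),(234,328)]),58)[:,:2];e=np.roll(P,-1,0)-P
print(P.mean(0),np.hypot(*e.T),np.degrees(np.angle(np.exp(4j*np.arctan2(e[:,1],e[:,0])).sum())/4))
print(cast(c,f([(375,329)]),71),cast(c,f([(375,323)]),9))
```

```text
[ 473.06564504 -466.18873267] [19.40634558 20.43207713 20.11822269 19.86676879] 43.4796709513735
[[ 472.99260836 -466.1322045    71.        ]] [[ 475.78102339 -466.3003964     9.        ]]
```

Call:
{"method": "play_rows", "body": {"deltas": [37,1,0,0,0,-0.02,0.5,73.5,2,0,0,0,-0.031,0.5,73.5,2,20,0,0,-0.031,0.5,73.5,2,38,0,0,-0.031,0.5,73.5,2,38,0,0,-0.031,0.5,73.5,2,38,0,0,-0.031,0.5]}}

```text
clock: 12.78
eef_pos: [472.3, -468.6, 62.4]
tool_rot: [3.141, 0.0, 0.029]
force: [0.2, -0.5, -2.1]
width: 53.6
gripper_force: 64.1
```

Run:
```python
from h import *
for i in range(3):
    s=read_state();print({k:np.round(s[k],3).tolist() for k in("clock","eef_pos","tool_rot","force","torque","qpos")})
    im=get_image("wrist")
```

```text
{'clock': 12.775, 'eef_pos': [472.306, -468.633, 62.427], 'tool_rot': [3.141, 0.0, 0.029], 'force': [0.211, -0.546, -2.11], 'torque': [-0.017, -0.004, 0.007], 'qpos': [0.357, 0.933, 0.714, 1.597, -0.737, 0.898, -0.194]}
{'clock': 12.825, 'eef_pos': [472.736, -468.841, 62.816], 'tool_rot': [3.141, -0.0, 0.03], 'force': [1.626, 0.53, -2.079], 'torque': [-0.031, -0.02, -0.003], 'qpos': [0.357, 0.933, 0.714, 1.597, -0.737, 0.898, -0.194]}
{'clock': 12.875, 'eef_pos': [472.959, -468.911, 62.99], 'tool_rot': [3.141, -0.001, 0.03], 'force': [-0.249, 0.22, -1.617], 'torque': [-0.049, 0.004, -0.013], 'qpos': [0.356, 0.933, 0.714, 1.597, -0.737, 0.898, -0.194]}
```

Call:
{"method": "play_rows", "body": {"deltas": [0.3,-3.1,5,0,0,0,0.5,0.3,-3.1,14,0,0,0,0.5,0.3,-3.1,18,0,0,0,0.5,0.3,-3.1,21,0,0,0,0.5,0.3,-3.1,24,0,0,0,0.5,0.3,-3.1,24,0,0,0,0.5]}}

```text
clock: 13.68
eef_pos: [473.4, -465.0, 38.0]
tool_rot: [-3.141, 0.0, 0.031]
force: [0.1, 0.4, -2.3]
width: 54.1
gripper_force: 64.1
```

Call:
{"method": "play_rows", "body": {"deltas": [0,0,2,0,0,0,0.5,0,0,4,0,0,0,0.5,0,0,4,0,0,0,0.5]}}

```text
clock: 14.05
eef_pos: [473.4, -464.9, 34.0]
tool_rot: [-3.141, 0.0, 0.031]
force: [-0.7, -0.4, -2.2]
width: 53.8
gripper_force: 64.1
```

Call:
{"method": "play_rows", "body": {"deltas": [-0.2,0.7,1,0,0,0,0.5,-0.2,0.7,2.5,0,0,0,0.5,-0.2,0.7,4,0,0,0,0.5,-0.2,0.7,4,0,0,0,0.5]}}

```text
clock: 14.55
eef_pos: [473.2, -465.6, 29.9]
tool_rot: [-3.141, 0.0, 0.031]
force: [0.1, -0.9, -1.6]
width: 53.6
gripper_force: 64.1
```

Call:
{"method": "play_rows", "body": {"deltas": [0,0,1,0,0,0,0.5,0,0,2,0,0,0,0.5,0,0,2,0,0,0,0.5]}}

```text
clock: 14.92
eef_pos: [473.3, -465.7, 28.1]
tool_rot: [-3.141, 0.0, 0.031]
force: [0.2, -0.0, -2.8]
width: 53.5
gripper_force: 64.1
```

Call:
{"method": "play_rows", "body": {"deltas": [0,0,1,0,0,0,0.5,0,0,2,0,0,0,0.5,0,0,2,0,0,0,0.5]}}

```text
clock: 15.3
eef_pos: [473.2, -465.7, 26.1]
tool_rot: [-3.141, 0.0, 0.031]
force: [-0.5, 0.0, -1.9]
width: 53.8
gripper_force: 64.1
```

Call:
{"method": "play_rows", "body": {"deltas": [0,0,1,0,0,0,0.5,0,0,2,0,0,0,0.5,0,0,3,0,0,0,0.5,0,0,3,0,0,0,0.5]}}

```text
clock: 15.8
eef_pos: [473.2, -465.7, 23.0]
tool_rot: [-3.141, 0.0, 0.031]
force: [-0.0, 0.1, -2.9]
width: 53.6
gripper_force: 64.1
```

The ring has passed the shoulder with no contact force and is on the square. I'll guide it down.

Call:
{"method": "play_rows", "body": {"deltas": [0,0,3,0,0,0,0.5,0,0,6,0,0,0,0.5,0,0,9,0,0,0,0.5,0,0,12,0,0,0,0.5,0,0,15,0,0,0,0.5,0,0,18,0,0,0,0.5]}}

```text
clock: 16.55
eef_pos: [473.3, -465.8, 5.0]
tool_rot: [3.142, 0.0, 0.031]
force: [-0.1, -0.9, -1.5]
width: 53.3
gripper_force: 64.1
```

Call:
{"method": "play_rows", "body": {"deltas": [0,0,3,0,0,0,0.5,0,0,6,0,0,0,0.5,0,0,9,0,0,0,0.5,0,0,12,0,0,0,0.5,0,0,15,0,0,0,0.5,0,0,18,0,0,0,0.5,0,0,20,0,0,0,0.5,0,0,20,0,0,0,0.5]}}

```text
clock: 17.55
eef_pos: [473.2, -465.7, -15.0]
tool_rot: [-3.141, 0.0, 0.031]
force: [1.0, -0.3, -2.1]
width: 53.7
gripper_force: 64.1
```

Call:
{"method": "play_rows", "body": {"deltas": [0,0,1.5,0,0,0,0.5,0,0,3,0,0,0,0.5,0,0,3.5,0,0,0,0.5,0,0,3.5,0,0,0,0.5]}}

```text
clock: 18.05
eef_pos: [473.3, -465.8, -18.4]
tool_rot: [-3.142, 0.0, 0.031]
force: [0.5, -0.8, -1.4]
width: 53.5
gripper_force: 64.1
```

Call:
{"method": "play_rows", "body": {"deltas": [0,0,0.5,0,0,0,0.5,0,0,1,0,0,0,0.5,0,0,1,0,0,0,0.5]}}

```text
clock: 18.42
eef_pos: [473.3, -465.8, -19.1]
tool_rot: [3.142, -0.0, 0.031]
force: [1.1, 0.6, 0.2]
width: 53.6
gripper_force: 64.4
```

Call:
{"method": "play_rows", "body": {"deltas": [0,0,0.7,0,0,0,0.5,0,0,0.7,0,0,0,0.5,0,0,0.7,0,0,0,0.5]}}

```text
clock: 18.8
eef_pos: [473.3, -465.9, -19.1]
tool_rot: [-3.142, -0.0, 0.031]
force: [-0.7, 2.3, 5.7]
width: 53.3
gripper_force: 64.9
```

The large ring is home: the reaction is 6–8 N at the expected height. I'll release and lift straight up.

Call:
{"method": "play_rows", "body": {"deltas": [0,0,0,0,0,0,0.72,0,0,0,0,0,0,0.76,0,0,0,0,0,0,0.76,0,0,-20,0,0,0,0.76,0,0,-60,0,0,0,0.76,0,0,-110,0,0,0,0.76,0,0,-130,0,0,0,0.76,0,0,-130,0,0,0,0.76]}}

```text
clock: 19.8
eef_pos: [474.0, -466.6, 112.2]
tool_rot: [3.139, -0.003, 0.031]
force: [-0.2, 0.0, 0.2]
width: 64.9
gripper_force: 0.0
```

```bash
cat > fk.py <<'E'
from h import *
from scipy.spatial.transform import Rotation as R
import itertools
D=[([-1.245,.628,.038,1.517,-.027,.996],(248.18,600.77,204.2)),([.273,.809,.618,2.046,-.886,.572],(385.6,-338.5,30.7)),([.19,.71,.75,2.01,-.75,.71],(385.3,-338.1,100.6)),([.357,.933,.714,1.597,-.737,.898],(472.9,-468.8,62.9))]
def fk(q,p,sg):
    h,L1,L2,L3,a1=p;s1,s3,s5=sg
    A=R.from_euler('z',s1*q[0])*R.from_euler('y',q[1])
    B=A*R.from_euler('z',s3*q[2])*R.from_euler('y',q[3]);C=B*R.from_euler('z',s5*q[4])*R.from_euler('y',q[5])
    S=np.array([0,0,h]);E=S+A.apply([0,0,L1]);W=E+B.apply([0,0,L2]);return E,W,W+C.apply([0,0,L3]),C.apply([0,0,1])
def fit():
    s=read_state();d=D+[(s["qpos"][:6],s["eef_pos"])];best=None
    for sg in itertools.product((1,-1),repeat=3):
        r=least_squares(lambda p:np.concatenate([np.r_[fk(q,p,sg)[2]-x,100*(fk(q,p,sg)[3]+[0,0,1])] for q,x in d]),[350,420,420,300,0])
        if best is None or r.cost<best[0]:best=(r.cost,r.x,sg)
    return best,d
E
python3 - <<'E'
from fk import *
s=read_state();print({k:np.round(s[k],3).tolist() for k in("clock","eef_pos","force","width","qpos")})
(c,p,sg),d=fit();print(c,p.round(1),sg)
for q,x in d:print([v.round(0).tolist() for v in fk(q,p,sg)[:3]],x)
E
```

```text
{'clock': 19.8, 'eef_pos': [474.036, -466.623, 112.151], 'force': [-0.241, 0.029, 0.247], 'width': 64.9, 'qpos': [0.332, 0.875, 0.757, 1.573, -0.692, 0.974, -0.23]}
562.8260472603141 [641.3 530.9 413.2 635.9   0. ] (-1, -1, -1)
[[100.0, 296.0, 1071.0], [226.0, 619.0, 847.0], [226.0, 620.0, 211.0]] (248.18, 600.77, 204.2)
[[370.0, -104.0, 1008.0], [380.0, -327.0, 661.0], [381.0, -328.0, 25.0]] (385.6, -338.5, 30.7)
[[340.0, -65.0, 1044.0], [383.0, -333.0, 732.0], [386.0, -337.0, 96.0]] (385.3, -338.1, 100.6)
[[400.0, -149.0, 957.0], [471.0, -464.0, 700.0], [471.0, -465.0, 64.0]] (472.9, -468.8, 62.9)
[[385.0, -133.0, 982.0], [474.0, -464.0, 750.0], [476.0, -465.0, 114.0]] [ 474.03550427 -466.62264024  112.15088774]
```

Call:
{"method": "play_rows", "body": {"deltas": [36,-28,0,0,0,0,0.72,73,-56,0,0,0,0,0.72,109,-84,0,0,0,0,0.72,145,-112,0,0,0,0,0.72,145,-112,40,0,0,0,0.72,145,-112,80,0,0,0,0.72,145,-112,105,0,0,0,0.72,145,-112,105,0,0,0,0.72,145,-112,105,0,0,0,0.72]}}

```text
clock: 20.92
eef_pos: [615.2, -350.4, 6.1]
tool_rot: [3.14, -0.001, 0.03]
force: [0.1, 0.5, 0.3]
width: 61.6
gripper_force: 0.0
```

Run:
```python
from h import *
im=get_image("wrist")
c=camera_info("wrist");im=get_image("wrist");s=read_state();print({k:np.round(s[k],3).tolist() for k in("clock","eef_pos","tool_rot","force","qpos","width")})
np.save("w7.npy",im)
q=proj(c,[[614.7,-349.3,14],[614.7,-373.3,14],[614.7,-325.3,14]]);print(q.round(1))
u,v=q[0].astype(int);g=cv2.cvtColor(im,cv2.COLOR_RGB2GRAY)
print(np.array2string(g[v,u-60:u+61:2],max_line_width=300))
# pinkness
k=im.astype(int);pk=k[:,:,0]-k[:,:,1]
print(np.array2string(pk[v,u-60:u+61:2],max_line_width=300));print(np.array2string(pk[v-60:v+61:3,u-25],max_line_width=300))
```

```text
{'clock': 21.025, 'eef_pos': [615.72, -350.412, 6.821], 'tool_rot': [3.14, -0.002, 0.031], 'force': [0.174, 0.028, 0.774], 'qpos': [0.127, 1.056, 0.7, 1.482, -0.797, 0.9, -0.456], 'width': 61.511}
[[280.2 253.2]
 [326.5 254.6]
 [233.8 251.9]]
[66 64 69 65 65 69 64 58 41 42 43 42 44 42 47 44 45 44 44 31 32 36 55 68 65 68 66 66 63 69 68 68 67 67 64 65 65 68 64 70 65 66 54 44 45 43 45 41 45 47 44 44 45 46 61 62 66 65 68 66 64]
[5 6 5 6 4 5 7 6 5 4 4 4 4 4 4 6 7 6 3 3 6 5 7 7 7 5 6 6 8 7 7 5 5 6 7 5 6 5 5 6 5 5 4 5 5 7 5 7 5 6 5 5 4 4 7 6 6 5 5 6 6]
[ 8  6  9  8  6  7  5  5 13 11 12 11 12  5  5  6  5  5  4  4  5  4  3  6  6  5  4  7  4  4  4  7  7  7  6  4  9  8  7  6  8]
```

Call:
{"method": "play_rows", "body": {"deltas": [-0.8,-0.6,12,0,0,0,0.72,-0.8,-0.6,22,0,0,0,0.72,-0.8,-0.6,29,0,0,0,0.72,-0.8,-0.6,33,0,0,0,0.72,-0.8,-0.6,33,0,0,0,0.72,-0.8,-0.6,33,0,0,0,0.72]}}

```text
clock: 21.78
eef_pos: [614.1, -349.0, -27.8]
tool_rot: [3.141, -0.0, 0.031]
force: [1.3, 0.1, -0.7]
width: 61.9
gripper_force: 0.0
```

Call:
{"method": "play_rows", "body": {"deltas": [0,0,0,0,0,0,0.62,0,0,0,0,0,0,0.55,0,0,0,0,0,0,0.45,0,0,0,0,0,0,0.42,0,0,0,0,0,0,0.42]}}

```text
clock: 22.4
eef_pos: [614.3, -349.1, -27.2]
tool_rot: [3.141, -0.001, 0.031]
force: [-0.7, 1.1, 6.1]
width: 45.5
gripper_force: 61.5
```

Call:
{"method": "play_rows", "body": {"deltas": [0,0,-4,0,0,0,0.42,0,0,-20,0,0,0,0.42,0,0,-70,0,0,0,0.42,0,0,-112,0,0,0,0.42,-36,28,-112,0,0,-0.08,0.42,-73,56,-112,0,0,-0.16,0.42,-109,84,-112,0,0,-0.24,0.42,-145,112.5,-112,0,0,-0.314,0.42,-145,112.5,-85,0,0,-0.314,0.42,-145,112.5,-80,0,0,-0.314,0.42]}}

```text
clock: 23.65
eef_pos: [471.6, -464.7, 51.1]
tool_rot: [-3.139, 0.0, 0.344]
force: [0.5, -0.2, -0.9]
width: 45.5
gripper_force: 62.0
```

Run:
```python
from h import *
for i in range(5):
    c=camera_info("wrist");im=get_image("wrist")
s=read_state();print({k:np.round(s[k],3).tolist() for k in("clock","eef_pos","tool_rot","force","width","gripper_force")})
np.save("w8.npy",im);g=cv2.cvtColor(im,cv2.COLOR_RGB2GRAY)
R=rot();ex,ey=R.as_matrix()[:,0],R.as_matrix()[:,1]
C=s["eef_pos"]+np.array([0,0,41.2])
# profiles on the ring's top plane along tool x and y, at 1 mm
for n,e,o in(("x",ex,0),("y",ey,0),("y at x+14",ey,14),("y at x-14",ey,-14)):
    t=np.arange(-32,33);P=C+t[:,None]*e+o*ex;q=proj(c,P)
    v=cv2.remap(g,q[:,0].astype(np.float32).reshape(1,-1),q[:,1].astype(np.float32).reshape(1,-1),1)[0]
    print(n,dict(zip(t[::16].tolist(),v[::16].tolist())),np.array2string(v,max_line_width=400))
```

```text
{'clock': 23.9, 'eef_pos': [473.632, -465.565, 52.86], 'tool_rot': [3.14, -0.001, 0.346], 'force': [-0.711, 0.384, -1.126], 'width': 45.288, 'gripper_force': 61.997}
x {-32: 188, -16: 51, 0: 122, 16: 60, 32: 58} [188 188 189 189 188 188 167 130 118  86  54  48  52  53  51  48  51  50  50  49  45  38  35  35  35  35  37  58 111 121 122 123 122 122 123 108  54  46  56  56  57  59  59  61  56  55  60  57  60  63  63  65  69  94 125 121 102  62  56  59  41  40  44  50  58]
y {-32: 38, -16: 51, 0: 122, 16: 48, 32: 39} [ 38  38  38  27   7   6   3   6   3   8  40  50  49  49  48  50  51  52  49  50  45  38  35  34  47 104 123 123 122 122 124 122 122 123 122 123 121 123 121 123 118 107  87  58  41  42  49  49  48  48  50  49  49  48  47  41  10   4   9   5   2   6  25  38  39]
y at x+14 {-32: 103, -16: 115, 0: 60, 16: 64, 32: 123} [103 104 102 104  96  60  52  56  53  44  27  42  65  84 107 116 115 118 118 119 118 118 115  77  51  52  49  50  49  47  48  51  60  61  61  55  54  52  52  57  59  62  63  62  62  64  62  64  64  62  62  59  56  78  46  21  40  50  48  50  56 106 123 122 123]
y at x-14 {-32: 4, -16: 49, 0: 50, 16: 50, 32: 6} [  4   2   7   9   2   6   6   5  22  96 122 122 119 117  78  51  49  49  50  49  49  50  50  49  47  50  50  47  50  48  51  48  50  51  49  50  47  52  51  53  48  53  52  53  50  50  49  52  50  50  50  82 114 121 121 122 108  26   7   4   4   7   8   4   6]
```

Call:
{"method": "play_rows", "body": {"deltas": [-1.2,0,4,0,0,0,0.42,-1.2,0,8,0,0,0,0.42,-1.2,0,11,0,0,0,0.42,-1.2,0,13,0,0,0,0.42,-1.2,0,15,0,0,0,0.42,-1.2,0,15,0,0,0,0.42]}}

```text
clock: 24.65
eef_pos: [471.3, -466.0, 36.8]
tool_rot: [-3.141, 0.0, 0.345]
force: [-0.1, -0.6, -1.5]
width: 45.6
gripper_force: 62.0
```

Call:
{"method": "play_rows", "body": {"deltas": [1.5,0.5,0,0,0,0,0.42,1.5,0.5,2,0,0,0,0.42,1.5,0.5,3.5,0,0,0,0.42,1.5,0.5,3.5,0,0,0,0.42]}}

```text
clock: 25.15
eef_pos: [472.8, -465.9, 33.3]
tool_rot: [-3.141, 0.0, 0.345]
force: [0.2, -0.5, -2.3]
width: 45.6
gripper_force: 62.0
```

Call:
{"method": "play_rows", "body": {"deltas": [0,0,1,0,0,0,0.42,0,0,2,0,0,0,0.42,0,0,2,0,0,0,0.42]}}

```text
clock: 25.52
eef_pos: [472.9, -466.0, 31.4]
tool_rot: [-3.141, 0.0, 0.345]
force: [-0.0, 0.2, -1.5]
width: 45.6
gripper_force: 62.0
```

Underside at about 58.6 mm, just above the shoulder. I'll carry on in small steps.

Call:
{"method": "play_rows", "body": {"deltas": [0,0,0.7,0,0,0,0.42,0,0,1.4,0,0,0,0.42,0,0,1.4,0,0,0,0.42]}}

```text
clock: 25.9
eef_pos: [472.9, -466.0, 30.0]
tool_rot: [-3.141, 0.0, 0.345]
force: [0.4, 0.3, -1.5]
width: 45.5
gripper_force: 62.0
```

Call:
{"method": "play_rows", "body": {"deltas": [0,0,0.7,0,0,0,0.42,0,0,1.4,0,0,0,0.42,0,0,2,0,0,0,0.42,0,0,2,0,0,0,0.42]}}

```text
clock: 26.4
eef_pos: [472.9, -466.0, 28.0]
tool_rot: [-3.141, 0.0, 0.345]
force: [-0.4, -0.2, -1.6]
width: 45.6
gripper_force: 62.0
```

Call:
{"method": "play_rows", "body": {"deltas": [0,0,1,0,0,0,0.42,0,0,3,0,0,0,0.42,0,0,5,0,0,0,0.42,0,0,8,0,0,0,0.42,0,0,11,0,0,0,0.42,0,0,14,0,0,0,0.42]}}

```text
clock: 27.15
eef_pos: [472.9, -466.0, 13.8]
tool_rot: [-3.141, 0.0, 0.345]
force: [-0.5, -0.4, -1.3]
width: 45.4
gripper_force: 62.0
```

Call:
{"method": "play_rows", "body": {"deltas": [0,0,3,0,0,0,0.42,0,0,6,0,0,0,0.42,0,0,9,0,0,0,0.42,0,0,12,0,0,0,0.42,0,0,14,0,0,0,0.42,0,0,15.5,0,0,0,0.42,0,0,15.5,0,0,0,0.42]}}

```text
clock: 28.02
eef_pos: [472.9, -466.0, -1.5]
tool_rot: [-3.141, 0.0, 0.345]
force: [-0.4, 0.5, -1.7]
width: 45.8
gripper_force: 62.0
```

Call:
{"method": "play_rows", "body": {"deltas": [0,0,0.7,0,0,0,0.42,0,0,1.4,0,0,0,0.42,0,0,1.4,0,0,0,0.42]}}

```text
clock: 28.4
eef_pos: [472.9, -466.0, -2.8]
tool_rot: [-3.141, 0.0, 0.345]
force: [0.7, 0.1, -1.5]
width: 45.5
gripper_force: 62.0
```

Call:
{"method": "play_rows", "body": {"deltas": [0,0,0.5,0,0,0,0.42,0,0,1,0,0,0,0.42,0,0,1,0,0,0,0.42]}}

```text
clock: 28.78
eef_pos: [473.0, -466.1, -3.2]
tool_rot: [3.141, -0.0, 0.345]
force: [-1.6, 2.1, 5.8]
width: 45.6
gripper_force: 62.6
```

Call:
{"method": "play_rows", "body": {"deltas": [0,0,0,0,0,0,0.6,0,0,0,0,0,0,0.66,0,0,0,0,0,0,0.66,0,0,-15,0,0,0,0.66,0,0,-50,0,0,0,0.66,0,0,-90,0,0,0,0.66,0,0,-90,0,0,0,0.66,0,0,-90,0,0,0,0.66]}}

```text
clock: 29.78
eef_pos: [473.1, -465.8, 86.5]
tool_rot: [-3.142, -0.001, 0.345]
force: [-0.8, 0.9, -0.7]
width: 56.3
gripper_force: 0.0
```

Call:
{"method": "play_rows", "body": {"deltas": [31,-48,0,0,0,0,0.66,61,-95.6,0,0,0,0,0.62,61,-95.6,40,0,0,0,0.62,61,-95.6,80,0,0,0,0.62,61,-95.6,80,0,0,0,0.62,61,-95.6,80,0,0,0,0.62,61,-95.6,80,0,0,0,0.62]}}

```text
clock: 30.65
eef_pos: [498.7, -356.6, 7.7]
tool_rot: [3.139, -0.001, 0.344]
force: [-0.1, 0.5, 0.1]
width: 53.1
gripper_force: 0.0
```

```bash
cat >> h.py <<'E'
def prof(c,im,C,ex,ey,lines,n=32):
    g=cv2.cvtColor(im,cv2.COLOR_RGB2GRAY)
    for nm,e,o in lines:
        t=np.arange(-n,n+1);q=proj(c,C+t[:,None]*e+o).astype(np.float32)
        print(nm,np.array2string(cv2.remap(g,q[:,:1],q[:,1:],1).ravel(),max_line_width=400))
E
python3 - <<'E'
from h import *
get_image("wrist");c=camera_info("wrist");im=get_image("wrist");s=read_state();print({k:np.round(s[k],3).tolist() for k in("clock","eef_pos","tool_rot","width")})
M=rot().as_matrix();ex,ey=M[:,0],M[:,1];C=np.array([498.3,-355.1,14])
prof(c,im,C,ex,ey,(("x",ex,0),("x+14y",ex,14*ey),("y",ey,0),("y+14x",ey,14*ex)))
E
```

```text
{'clock': 30.75, 'eef_pos': [498.703, -356.184, 7.509], 'tool_rot': [3.14, -0.001, 0.345], 'width': 52.847}
x [ 93  90  92  92  91  91  94  92  92  90  82  66  51  45  43  44  44  46  47  43  40  34  35  34  34  35  46  60  65  64  65  63  63  64  65  65  65  64  63  66  67  78  78  63  61  83 108 114 115 115 112  97  60  43  50 108 157 162 161 161 161 160 161 162 162]
x+14y [106 109 108 106 106 107 108 109 106 108 108 107 103  90  73  67  64  61  52  45  46  45  45  40  43  45  47  46  44  42  42  45  45  46  44  44  45  44  49  52  56  56  56  55  56  52  42  39  57  73  78  78  84 107 145 161 160 162 161 162 163 161 162 161 161]
y [56 54 53 62 64 64 66 64 62 65 63 64 50 43 43 43 42 42 44 44 39 33 42 63 65 66 64 65 65 64 65 65 63 65 65 64 65 64 66 65 63 64 61 49 44 45 45 47 44 44 42 46 60 64 64 64 63 64 65 65 64 66 63 64 63]
y+14x [148 148 145 145 146 146 147 145 148 148 147 149 147 147 146 141 100  59  77  90 103 112 116 114 118 117 115 116 118 118 118 117 108 104 100  69  69  61  56  56  54  57  53  53  53  49  42  48  69  82  82  81  81  81  80  79  83  82  80  78  80  80  80  79  82]
```

Call:
{"method": "play_rows", "body": {"deltas": [-0.1,-1.2,12,0,0,0,0.62,-0.1,-1.2,22,0,0,0,0.62,-0.1,-1.2,29,0,0,0,0.62,-0.1,-1.2,32,0,0,0,0.62,-0.1,-1.2,32,0,0,0,0.62,-0.1,-1.2,32,0,0,0,0.62]}}

```text
clock: 31.5
eef_pos: [497.7, -354.6, -25.6]
tool_rot: [3.141, -0.0, 0.345]
force: [0.2, 0.5, -1.0]
width: 52.6
gripper_force: 0.0
```

Call:
{"method": "play_rows", "body": {"deltas": [0,0,0,0,0,0,0.54,0,0,0,0,0,0,0.47,0,0,0,0,0,0,0.36,0,0,0,0,0,0,0.33,0,0,0,0,0,0,0.33]}}

```text
clock: 32.12
eef_pos: [497.7, -354.4, -25.2]
tool_rot: [3.141, -0.001, 0.345]
force: [-1.3, 1.4, 5.3]
width: 37.3
gripper_force: 60.1
```

Call:
{"method": "play_rows", "body": {"deltas": [0,0,-4,0,0,0,0.33,0,0,-20,0,0,0,0.33,0,0,-70,0,0,0,0.33,0,0,-105,0,0,0,0.33,-30,48,-105,0,0,-0.11,0.33,-61,97,-105,0,0,-0.215,0.33,-61,97,-85,0,0,-0.215,0.33,-61,97,-77,0,0,-0.215,0.33,-61,97,-77,0,0,-0.215,0.33,-61,97,-77,0,0,-0.215,0.33]}}

```text
clock: 33.38
eef_pos: [473.9, -465.3, 51.6]
tool_rot: [3.141, -0.0, 0.561]
force: [0.9, -0.2, -0.0]
width: 37.5
gripper_force: 60.5
```

Run:
```python
from h import *
for i in range(4):get_image("wrist")
c=camera_info("wrist");im=get_image("wrist");s=read_state();print({k:np.round(s[k],3).tolist() for k in("clock","eef_pos","tool_rot","width","force","gripper_force")})
M=rot().as_matrix();ex,ey=M[:,0],M[:,1];C=s["eef_pos"]+np.array([0,0,39.2])
prof(c,im,C,ex,ey,(("x",ex,0),("y",ey,0),("y-5x",ey,-5*ex),("y+5x",ey,5*ex)),26)
```

```text
{'clock': 33.625, 'eef_pos': [473.297, -466.17, 51.61], 'tool_rot': [3.141, -0.0, 0.56], 'width': 37.676, 'force': [-0.445, -0.242, -0.252], 'gripper_force': 60.488}
x [119 121 119 121 119 120 104  60  53  51  49  52  53  50  47  39  39  37  39  36  38  48 100 119 121 120 118 118 100  53  49  55  58  56  60  58  59  52  50  50  50  49  52  69 105 110  90  51  80  60  44  41  40]
y [ 38  41  29   9   4   5   3   4  26  52  51  49  52  51  51  45  35  41 102 122 120 122 119 121 122 121 118 117 122 121 122 122 121 118 119 119 120 118  76  51  50  51  53  49  50  48  15   4   5   4   0  17  36]
y-5x [ 49  38  12   7   5   7   6   4  25  49  51  51  53  49  52  52  46  35  43  99 107  97  86  78  65  56  48  45  42  37  37  37  38  37  35  35  37  37  36  44  52  54  51  52  52  45  12   3   4   4   6   5  19]
y+5x [39 43 46 41 28  4  5  6 28 52 50 54 53 52 48 33 36 35 43 48 54 48 44 49 52 53 55 52 50 48 45 49 51 52 56 52 53 56 48 49 51 50 52 50 51 43  9  3  6  7 33 36 38]
```

Call:
{"method": "play_rows", "body": {"deltas": [-0.1,-0.6,3,0,0,0,0.33,-0.1,-0.6,7,0,0,0,0.33,-0.1,-0.6,10,0,0,0,0.33,-0.1,-0.6,13,0,0,0,0.33,-0.1,-0.6,14,0,0,0,0.33,-0.1,-0.6,14,0,0,0,0.33]}}

```text
clock: 34.38
eef_pos: [472.5, -465.8, 37.1]
tool_rot: [-3.141, 0.0, 0.56]
force: [0.4, -0.2, -0.1]
width: 37.0
gripper_force: 60.5
```

Call:
{"method": "play_rows", "body": {"deltas": [0,0,1,0,0,0,0.33,0,0,2,0,0,0,0.33,0,0,3,0,0,0,0.33,0,0,3,0,0,0,0.33]}}

```text
clock: 34.88
eef_pos: [472.5, -465.8, 34.1]
tool_rot: [-3.141, 0.0, 0.56]
force: [0.2, -0.4, -1.5]
width: 37.4
gripper_force: 60.5
```

Underside at about 59.3 mm. I'll feel past the shoulder.

Call:
{"method": "play_rows", "body": {"deltas": [0.3,0.1,0.7,0,0,0,0.33,0.3,0.1,1.4,0,0,0,0.33,0.3,0.1,2,0,0,0,0.33,0.3,0.1,2,0,0,0,0.33]}}

```text
clock: 35.38
eef_pos: [472.8, -465.7, 32.1]
tool_rot: [-3.141, 0.0, 0.56]
force: [0.4, 0.5, 0.1]
width: 37.1
gripper_force: 60.5
```

Call:
{"method": "play_rows", "body": {"deltas": [0,0,0.7,0,0,0,0.33,0,0,1.4,0,0,0,0.33,0,0,2,0,0,0,0.33,0,0,2,0,0,0,0.33]}}

```text
clock: 35.88
eef_pos: [472.8, -465.7, 30.1]
tool_rot: [-3.141, 0.0, 0.56]
force: [-0.5, -0.2, 0.2]
width: 37.9
gripper_force: 60.5
```

Call:
{"method": "play_rows", "body": {"deltas": [0,0,0.7,0,0,0,0.33,0,0,1.4,0,0,0,0.33,0,0,2,0,0,0,0.33,0,0,2,0,0,0,0.33]}}

```text
clock: 36.38
eef_pos: [472.8, -465.7, 28.1]
tool_rot: [-3.141, 0.0, 0.56]
force: [-0.2, -0.9, -0.6]
width: 37.2
gripper_force: 60.5
```

Call:
{"method": "play_rows", "body": {"deltas": [0,0,2,0,0,0,0.33,0,0,4,0,0,0,0.33,0,0,6,0,0,0,0.33,0,0,8,0,0,0,0.33,0,0,8,0,0,0,0.33]}}

```text
clock: 37.0
eef_pos: [472.7, -465.6, 19.9]
tool_rot: [-3.141, 0.0, 0.56]
force: [0.6, 0.4, -0.5]
width: 37.1
gripper_force: 60.5
```

Call:
{"method": "play_rows", "body": {"deltas": [0,0,2,0,0,0,0.33,0,0,4,0,0,0,0.33,0,0,5.5,0,0,0,0.33,0,0,5.5,0,0,0,0.33]}}

```text
clock: 37.5
eef_pos: [472.7, -465.6, 14.5]
tool_rot: [-3.141, 0.0, 0.56]
force: [0.1, -0.4, -1.5]
width: 37.3
gripper_force: 60.5
```

Call:
{"method": "play_rows", "body": {"deltas": [0,0,0.6,0,0,0,0.33,0,0,1.2,0,0,0,0.33,0,0,1.2,0,0,0,0.33]}}

```text
clock: 37.88
eef_pos: [472.8, -465.7, 13.4]
tool_rot: [-3.142, 0.0, 0.56]
force: [-0.2, -0.6, -0.8]
width: 37.4
gripper_force: 60.5
```

Call:
{"method": "play_rows", "body": {"deltas": [0,0,0.5,0,0,0,0.33,0,0,1,0,0,0,0.33,0,0,1,0,0,0,0.33]}}

```text
clock: 38.25
eef_pos: [472.9, -465.8, 12.8]
tool_rot: [3.142, -0.0, 0.56]
force: [-0.3, 1.5, 2.7]
width: 37.5
gripper_force: 60.9
```

Contact came at the predicted height, so the third ring is home. I'll release, lift and back off along −x of the tool to check.

Call:
{"method": "play_rows", "body": {"deltas": [0,0,0,0,0,0,0.5,0,0,0,0,0,0,0.6,0,0,0,0,0,0,0.6,0,0,-15,0,0,0,0.6,0,0,-50,0,0,0,0.6,0,0,-90,0,0,0,0.6,-35,0,-100,0,0,0,0.6,-70,0,-100,0,0,0,0.6,-70,0,-100,0,0,0,0.6,-70,0,-100,0,0,0,0.6]}}

```text
clock: 39.5
eef_pos: [414.4, -502.6, 113.0]
tool_rot: [3.141, -0.001, 0.56]
force: [-0.3, -0.3, -0.5]
width: 51.4
gripper_force: 0.0
```

Run:
```python
from h import *
for i in range(4):get_image("wrist")
c=camera_info("wrist");im=get_image("wrist");s=read_state();print({k:np.round(s[k],3).tolist() for k in("clock","eef_pos","tool_rot","width","force")},np.array(c["T"])[:3,3])
M=rot().as_matrix();ex,ey=M[:,0],M[:,1];C=np.array([473,-466.1,52])
prof(c,im,C,ex,ey,(("x",ex,0),("y",ey,0)),48)
a=np.radians(43.5);u=np.array([np.cos(a),np.sin(a),0]);w=np.array([-u[1],u[0],0])
prof(c,im,C,ex,ey,(("flat",u,0),("flat2",w,0)),48)
d=s["eef_pos"]
for z,r in((52,20),(38,24),(24,28)):
    t=[-1,1];print(z,r,"edges on this profile at", [round(float(np.dot(cast(c,proj(c,[C*[1,1,0]+[0,0,z]+k*r*e]),52)[0]-C,e)),1) for e in(ex,ey) for k in t])
```

```text
{'clock': 39.75, 'eef_pos': [414.492, -502.157, 112.287], 'tool_rot': [-3.141, -0.0, 0.561], 'width': 51.365, 'force': [0.656, -0.261, 0.282]} [ 471.56532992 -467.33563416  282.50555625]
x [163 163 163 163 163 164 165 164 163 163 163 163 164 164 151  97  42  32  31  32  36  41  47  80 108  96  90  99  89 109 126 129 130 133 134 129 103  62  64  71  72  74  83 111 133 139 140 143 146 146 152 162 166 151 122 110 112 113  98  96 144 158 159 158 161 160 156 136 140 149 136 144 113  68  56  55  44  41  43  45  82 154 171 171 170 172 171 171 169 170 171 170 170 170 171 171 172]
y [162 163 162 162 164 165 162 163 163 163 163 164 163 162 150 107  52  34  34  33  38  45  45  59  96 109 101 105 104  99 123 132 131 129 129 126 110  80  79  87  92  94 103 127 143 145 146 148 146 145 145 144 139 123  94  84  88  91  75  65 104 141 153 151 143 148 156 145 127 140 138 132 133  91  59  53  49  40  40  41  60 133 168 170 170 170 172 171 171 172 171 171 171 173 171 169 170]
flat [164 163 163 164 163 163 164 163 162 163 164 163 165 163 140  81  39  29  31  31  37  40  45  78 113 107  99 108  98 111 125 128 130 133 132 122  83  54  63  70  74  75  85 111 130 139 140 143 146 146 150 159 163 151 123 112 115 113 101 109 148 158 159 158 160 160 156 138 143 150 132 143 114  67  52  50  45  42  45  43  72 142 171 169 171 170 171 170 171 171 170 169 170 170 170 169 170]
flat2 [169 172 171 171 170 171 171 168 171 170 169 171 172 172 163 120  57  39  41  41  47  55  58  77 116 123 138 148 131 144 158 157 158 160 157 157 130  74  80  99 100  97 100 125 141 146 144 146 146 149 146 144 142 126  96  88  92  87  76  86 113 124 128 128 128 128 121 104 102 103 105 113 104  67  45  43  45  63 110 120 113 112 151 164 164 162 162 163 164 164 163 161 164 162 164 163 163]
52 20 edges on this profile at [-20.0, 20.0, -20.0, 20.0]
38 24 edges on this profile at [-22.7, 22.5, -22.6, 22.6]
24 28 edges on this profile at [-25.2, 24.8, -24.9, 25.0]
```

The edges measured above the arbor are about ±19.5, ±22 and ±24.7 mm. The three rings seated concentrically would give ±20, ±22.6 and ±25. The gripper is open and clear.

```bash
python3 -c "
from cell import *
print(finish_job())"
```

```text
the job is handed in; nothing more can be done
None
```

All three rings are on the arbor in order (large, medium, small), each fully home and let go, and the job was handed in at about 40 s; the holes were lined up with the square by camera beforehand, so each ring slid past the shoulder without needing to be turned there.

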